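# Draw the fuel rail out of the intake manifold and hold it level

## Task

The bolts are out: take the fuel rail by its tube and draw it straight up so that its three injectors leave their ports together, then slide it endwise out from under the intake elbow, and lift it until the injector tips are at least 8 cm above the ports. Keep the rail level all the way, leave everything else on the bench where it is, and finish holding it there in the gripper, level and still, touching nothing else.

Things in the scene. Friction and masses are not known exactly. Their poses are not given: they have to be found in the camera images.
- manifold: Aluminium intake manifold fixed on a 290 x 340 x 18 mm plywood board on the bench. Origin: underside of the board, below the middle injector port; z up, y along the row of ports, +x to the plenum, a 90 mm drum along y with its axis at x 155 and top at z 135. Stand-off posts under the rail's brackets are 110 mm high. Nothing on it is higher than 138 but elbow and throttle.
- port_mid (a point): Centre of the mouth of the middle injector port, z 100 in the manifold's frame. Three round bosses (29 mm wide, bore 16 mm) stand upright at y -82, 0, 82. Injector noses reach 20 mm down the bores with 2 mm play all round.
- elbow_edge (a point): Point on the fixed intake elbow at the rail's -y end: a 64 mm pipe (with a 76 mm square throttle flange in front) that rises from the plenum and runs along x over the rail's end. It covers manifold y -162 to -98 (flange to -92), z 217 to 281, x -98 to 187. The point is at y -98, z 217 (the pipe's lowest z). Seated, the damper's top is 43 mm below the pipe.
- rail: Loose fuel rail, 0.55 kg +-25%: yellow-plated square tube 24 x 224 x 24 mm along its y, dark damper (28 mm round) to y -148, thin inlet to y 140, 3 green injectors with black plugs below. Origin: middle of the tube; z up. Injector tips at z -80. Seated, its axes lie on the manifold's, its origin at manifold z 160; two front brackets at y -60 and 60. The way out from the elbow is +y.
- balance (a point): Balance point of the rail: on the tube's centre line, 14 mm from its origin towards the damper (rail y -14). Grip the tube here across its 24 mm width (along the rail's x); the tube's top is 12 mm above this point, its underside 12 mm below. Under it only the middle injector (21 mm round, at rail y 0) and, on the -x side from 28 mm below the point, its black plug.
- can: Bystander: green spray can with red cap, 66 mm wide, 196 mm high, standing. Origin: centre of its underside.
- dish: Bystander: round steel magnetic parts dish, 140 mm wide, 32 mm high, holding the two removed bolts. Origin: centre of its underside.
- wrench: Bystander: steel combination wrench lying flat, 190 mm long, 8 mm thick. Origin: middle of its underside; x along it.
- driver: Bystander: screwdriver with yellow handle, lying, 220 mm long, 26 mm thick. Origin: middle of its underside; x along it.
- socket_a: Bystander: steel deep socket standing upright, 25 mm wide, 65 mm high. Origin: centre of its underside.
- socket_b: Bystander: steel deep socket standing upright, 30 mm wide, 65 mm high. Origin: centre of its underside.
- carton: Bystander: closed cardboard carton 100 x 70 x 45 mm. Origin: centre of its underside.

How it is judged:
On the way, in this order (a step that is already met when the one before it is completed fails the run):
1. the injectors are drawn up out of their ports together, the rail level (z of rail in the frame of manifold above 0.18 m and angle between rail's own z axis and vertical below 0.12 rad), for 0.1 s.
2. the rail is slid endwise out from under the elbow (y of rail in the frame of manifold above 0.053 m and z of rail in the frame of manifold above 0.175 m and angle between rail's own z axis and vertical below 0.12 rad), for 0.1 s.
At the end, for the whole second after the job is handed in: The rail hangs in the gripper, touching the manifold nowhere: injector tips at least 78 mm above the port tops, at least 53 mm endwise from its seat towards the manifold's +y (clear of the elbow), within 4 degrees of level, still (under 20 mm/s and 0.1 rad/s) (z of rail in the frame of manifold above 0.258 m and y of rail in the frame of manifold above 0.053 m and angle between rail's own z axis and vertical below 0.07 rad and linear speed of rail below 0.02 m/s and angular speed of rail below 0.1 rad/s and contact force between rail and the fingers above 3 N and contact force between rail and manifold below 0.1 N); the arm keeps its last pose, push and grip.
It fails at once if the rail is tipped by more than 12 degrees (angle between rail's own z axis and vertical above 0.21 rad).
It fails at once if another thing on the bench is moved by more than 20 mm (distance of any of can, dish, wrench, driver, socket_a, socket_b, carton from where it was at the start of the episode above 0.02 m).
It also fails if it takes over 38 s, if anything falls off the work surface, if the arm or the gripper's body presses on something with over 40 N, if the wrist force passes 120 N, or if a joint passes its speed limit or range.

## Robot

A 7-joint arm with a two-finger parallel gripper is mounted at the origin on the work surface. World frame = base frame: x ahead of the robot, y to its left, z up, the work surface at z = 0. Lengths are in m, angles in rad, forces in N, time in s.
With the tool pointing down it reaches from about 0.4 to 0.875 m from the base axis. Payload 19.3 kg.
Tool frame: the origin (TCP) lies midway between the tips of the shut fingers; the grasp point (between the pads) lies 19 mm behind it; z points along the fingers, y is the direction in which the jaws open and shut (so a half turn about z gives the same grasp; the last joint's range is limited). The gripper opens to 85 mm and grips with 20 to 120 N. Pads are 22 mm wide; open, the fingers measure 114 mm over their backs; the gripper's body (76 mm by 85 mm) begins 54 mm behind the grasp point. The pads swing forward as they close: fully open they stand 13 mm farther back than shut.
Start: joints at [-1.39, 0.521, -0.036, 1.599, 0.021, 1.021, -0.113], TCP at [0.155, 0.605, 0.231] pointing down, gripper open.
Joint ranges: [-2.91, 2.91], [-0.3, 2.13], [-1.5, 1.42], [0.17, 2.43], [-1.26, 4.41], [0.16, 1.93], [-2.52, 2.52]. Speed limits (rad/s): [1.89, 1.89, 2.39, 2.39, 3.01, 3.01, 3.01].

## Interface

Orientations are given as [roll, pitch, yaw] about the fixed x, y, z axes, in that order (R = Rz(yaw) Ry(pitch) Rx(roll)).
In Python, from workcell import bot, eyes gives the robot as it stands. The module is installed in compiled form; this text tells all that it offers.
- The arm moves only by the shell command python3 -m jog 'ROWS' [FORCE]. ROWS is JSON, a list of rows, each an object with "delta_pos": the shift along the world's x, y, z in mm, a list of three; "spin": the turn about the world's z in rad; "claw": the closure, from 0 (fully open) to 1 (shut). In form: [{"delta_pos": [tx, ty, tz], "spin": spin, "claw": claw}, ...]. A call has 1 to 8 rows; each row is the pose to reach, as a shift and turn from the pose measured when the call began; what a row does not reach only later rows make up. A row lasts 1/10 s, in which the tool goes at most 50 mm and 8.59 degrees, less where a joint would pass 70% of its speed; a pose out of reach is approached as far as the arm can. A call with a gripper value outside its range is refused whole. The fingers move at their own pace and stop on an object; FORCE is the grip in N (left out, the last holds). Time passes only in rows, so rows that repeat a pose let the fingers close. It gives the time, the measured TCP pose, the force and the opening at its end, in the units of the state.
- bot.observe(): the state, without advancing time (a new reading comes with each control period).
- eyes.grab_frame(name): name is "side" or "top"; returns the picture (420x560x3 uint8, blue, green, red); there is no depth.
- eyes.camera_params(name): a dict with "fx", "fy", "cx", "cy" (pixels), "origin" and "attitude" of the camera in the world. Camera axes: x right, y up, looking along -z (the intrinsics and any distortion apply to the point x, -y, -z); pixel columns grow to the right and rows downward; lengths in m; the calibration is good to about 2 mm. A picture is of the moment at which its call begins. camera_params takes no time and is no camera call.
- bot.job_done(): hands the job in, once; it reports no verdict.
The state is a dict: "clock": time; "qpos": joint angles; "qd": joint speeds; "joint_efforts": joint torques, N m; "position": TCP position; "tool_rot": TCP orientation; "force": force on the tool from outside, world axes, zero at the start; "moment": the same for the moment, N m; "grip_width": finger opening in m.
Only numpy, scipy, OpenCV 4.12 (cv2) and the standard library are available. Lean on these libraries where they do the work, as an engineer would, in place of code of your own. Each camera call takes 0.05 s, during which the arm holds its last target. There are 200 camera calls.

## Working session

There is one attempt and no reset: what is moved stays moved. The work goes in short steps, Python scripts to look and compute and a shell command to move; the robot and the scene stay as the last step left them, time stands still between calls to the robot, and variables do not carry over. Pictures are saved under pics/ and viewed, about 8 in all and at most 12, crops included, and the job is handed in when it is done.

```bash
mkdir -p pics
python3 - <<'E'
from workcell import bot, eyes
import cv2
print(bot.observe())
for n in("side","top"):
    cv2.imwrite(f"pics/{n}0.png",eyes.grab_frame(n)); print(n,eyes.camera_params(n))
E
```

```text
{'clock': 0.0, 'qpos': array([-1.39018978,  0.52198966, -0.03633363,  1.59996228,  0.02118086,
        1.02108824, -0.11283403]), 'qd': array([ 7.21493575e-05,  1.60068485e-03, -1.79917660e-03, -5.97241739e-04,
       -1.61431107e-03,  3.41332671e-04,  7.87467493e-04]), 'joint_efforts': array([-1.65632202e-03, -9.27128720e+01,  1.97918482e+00, -3.69918036e+01,
        1.78196415e-02,  8.34356382e-03,  5.07372670e-05]), 'position': array([0.15506354, 0.60513817, 0.2307572 ]), 'tool_rot': array([-3.14053064e+00,  5.50665877e-05,  2.89073670e+00]), 'force': array([0.09987299, 0.32255059, 0.256391  ]), 'moment': array([-0.00910264,  0.04787671,  0.01882704]), 'grip_width': 0.0857452765558449}
side {'fx': 517.4708413253454, 'fy': 517.4708413253454, 'cx': 274.5695848343106, 'cy': 199.3891411696453, 'origin': array([0.2904391 , 1.08844036, 0.79783897]), 'attitude': array([ 1.03749985,  0.0093863 , -2.94114886])}
top {'fx': 395.9029397633281, 'fy': 395.9029397633281, 'cx': 282.91938790927674, 'cy': 200.06077396547585, 'origin': array([ 0.32681609, -0.01734347,  1.20799699]), 'attitude': array([ 0.17594518,  0.00938497, -1.59337285])}
```

View pics/side0.png

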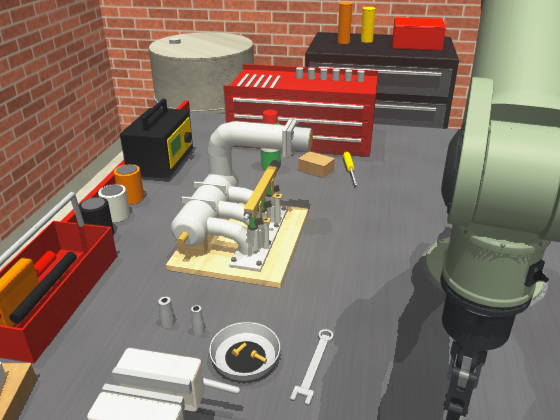

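View pics/top0.png

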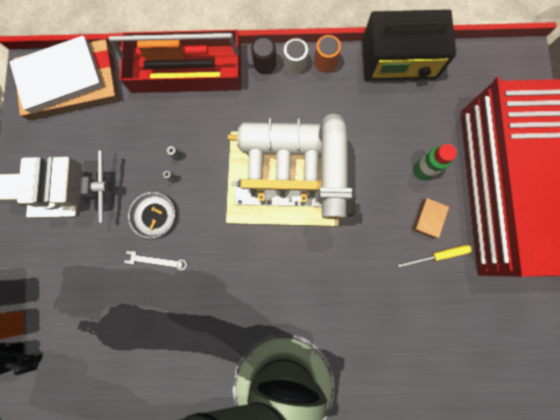

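Run:
```python
import cv2
a=cv2.imread("pics/top0.png")[100:240,215:365]; cv2.imwrite("pics/topc.png",cv2.resize(a,None,fx=4,fy=4,interpolation=cv2.INTER_CUBIC))
a=cv2.imread("pics/side0.png")[150:290,160:320]; cv2.imwrite("pics/sidec.png",cv2.resize(a,None,fx=4,fy=4,interpolation=cv2.INTER_CUBIC))
```

```text
(no output)
```

View pics/topc.png

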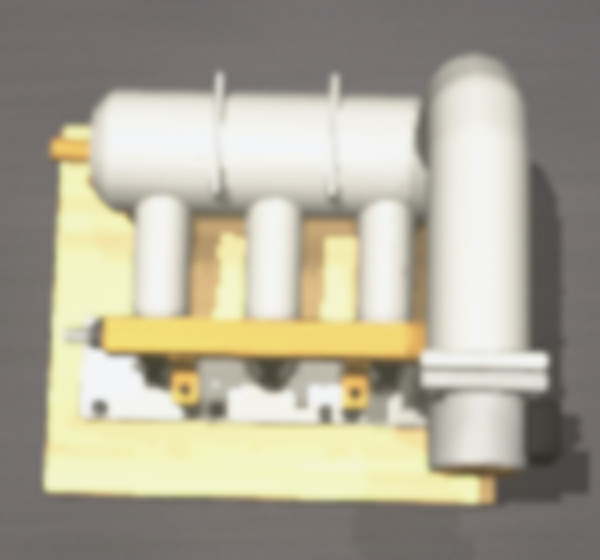

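View pics/sidec.png

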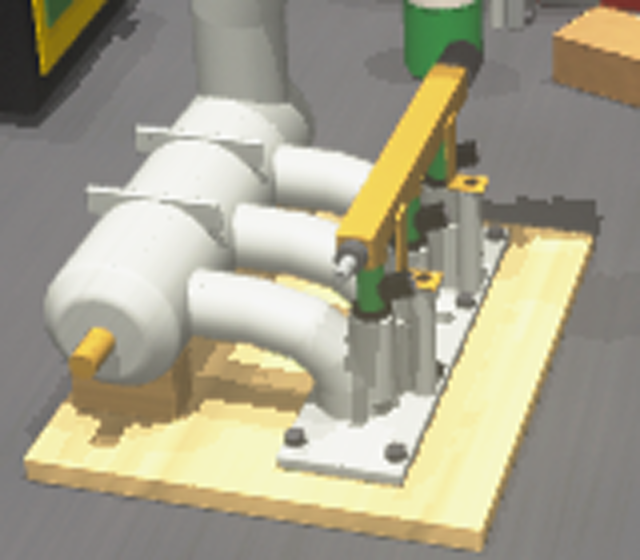

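```bash
cat > h.py <<'E'
from workcell import bot, eyes
import numpy as np, cv2
from scipy.spatial.transform import Rotation as Ro
from scipy.optimize import least_squares
C={n:eyes.camera_params(n) for n in("side","top")}
def proj(n,p):
    c=C[n]; q=(np.atleast_2d(p)-c["origin"])@Ro.from_euler("xyz",c["attitude"]).as_matrix()
    return np.c_[c["cx"]+c["fx"]*q[:,0]/-q[:,2], c["cy"]+c["fy"]*q[:,1]/q[:,2]]
def place(t,p):  # t = x,y,yaw (m); p in mm
    return np.atleast_2d(p)/1000@Ro.from_euler("z",t[2]).as_matrix().T+[t[0],t[1],0]
E
cat > fit.py <<'E'
from h import *
S=lambda u,v:(160+(u-1.5)/4,150+(v-1.5)/4)
T=lambda u,v:(215+(u-1.5)/4,100+(v-1.5)/4)
# rail corners
F=[("top",(12,112,172),T(104,319)),("top",(-12,112,148),T(104,351)),
("side",(12,112,172),S(337,240)),("side",(-12,112,172),S(377,247)),("side",(12,-112,172),S(436,63)),("side",(-12,-112,172),S(478,70))]
# board corners, offsets fitted (sx,sy half-size signs)
B=[("side",(-1,1,18),S(483,533)),("side",(1,1,18),S(27,462)),("side",(-1,-1,18),S(594,235)),("top",(-1,1,18),T(46,490))]
def res(p):
    r=[proj(n,place(p,m))[0]-o for n,m,o in F]
    r+=[proj(n,place(p,(p[3]*100+s[0]*145,p[4]*100+s[1]*170,s[2])))[0]-o for n,s,o in B]
    return np.array(r).ravel()
s=least_squares(res,[.55,0,0,.5,0],loss="soft_l1")
print(s.x, "yaw deg",np.degrees(s.x[2])); print(res(s.x).reshape(-1,2).round(1))
print("balance",place(s.x,(0,-14,160)), "elbow flange edge",place(s.x,(-98,-92,217)))
np.save("pose.npy",s.x)
E
python3 fit.py
```

```text
[ 0.55171346 -0.00835553 -0.05142215  0.56386715 -0.00332736] yaw deg -2.946272308944474
[[-0.9  0.3]
 [-0.3  2.9]
 [-0.1 -1.5]
 [-0.2 -1.9]
 [ 0.2  0.2]
 [-1.7 -0.6]
 [-0.1 -0.5]
 [-0.9 -1. ]
 [ 0.5 -0.2]
 [-1.1  1. ]]
balance [[ 0.55099387 -0.02233702  0.16      ]] elbow flange edge [[ 0.44911425 -0.09519677  0.217     ]]
```

```bash
cat > ov.py <<'E'
import sys
from h import *
t=np.load("pose.npy"); K=6
def box(x0,x1,y0,y1,z0,z1): return [(a,b) for a in [(x,y,z) for x in(x0,x1) for y in(y0,y1) for z in(z0,z1)] for b in [(x,y,z) for x in(x0,x1) for y in(y0,y1) for z in(z0,z1)] if sum(i!=j for i,j in zip(a,b))==1 and a<b]
segs=box(-12,12,-112,112,148,172)+box(56.4-145,56.4+145,-170,170,17.9,18)
def crop(n,f,r0,r1,c0,c1):
    a=cv2.resize(cv2.imread(f)[r0:r1,c0:c1],None,fx=K,fy=K,interpolation=cv2.INTER_CUBIC)
    L=lambda m:tuple(int(v) for v in ((proj(n,place(t,m))[0]-[c0,r0]+.5)*K))
    for p,q in segs: cv2.line(a,L(p),L(q),(255,0,255),1)
    for y in(-82,0,82):
        P=[L((14.5*np.cos(w),y+14.5*np.sin(w),100)) for w in np.linspace(0,6.28,24)]
        cv2.polylines(a,[np.array(P)],True,(255,0,0),1)
    return a
A=crop("top","pics/top0.png",160,226,222,355); B=crop("side","pics/side0.png",150,240,210,310)
cv2.imwrite("pics/ov.png",np.vstack([A[:, :600] if 0 else cv2.copyMakeBorder(A,0,0,0,0,0),cv2.copyMakeBorder(B,0,0,0,A.shape[1]-B.shape[1],0)])[:,:])
im=cv2.imread("pics/ov.png"); s=min(800/im.shape[1],1); cv2.imwrite("pics/ova.png",A); cv2.imwrite("pics/ovb.png",B)
E
python3 ov.py
```

```text
(no output)
```

View pics/ova.png

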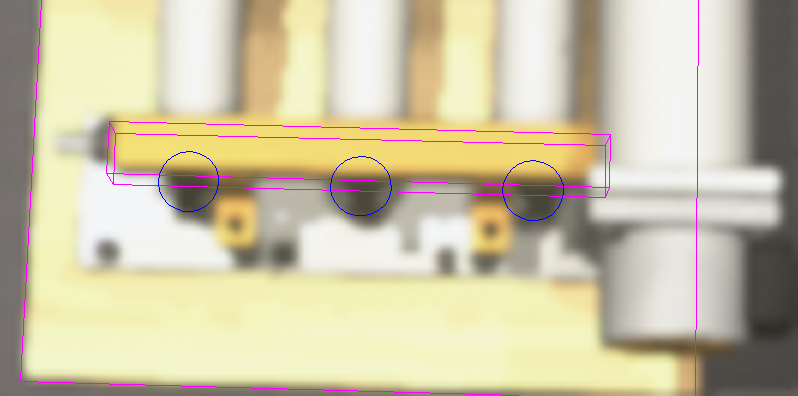

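View pics/ovb.png

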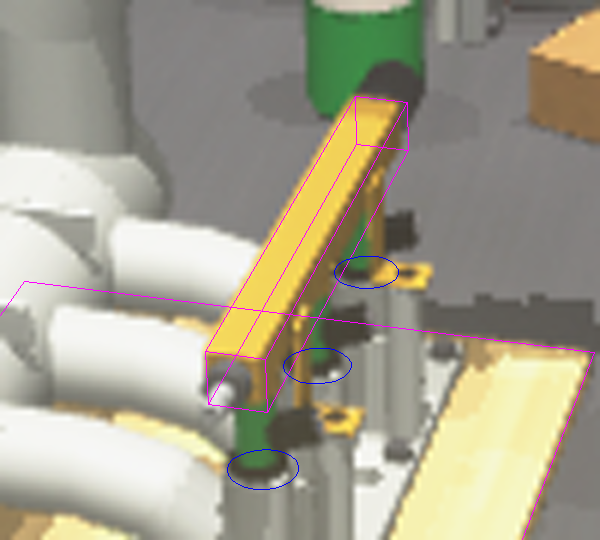

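```bash
python3 -m jog '[{"delta_pos":[0,0,50],"spin":0,"claw":0},{"delta_pos":[10,-10,98],"spin":0,"claw":0},{"delta_pos":[40,-40,125],"spin":-0.1,"claw":0},{"delta_pos":[75,-72,135],"spin":-0.25,"claw":0},{"delta_pos":[110,-105,140],"spin":-0.4,"claw":0},{"delta_pos":[145,-140,140],"spin":-0.53,"claw":0},{"delta_pos":[178,-175,140],"spin":-0.66,"claw":0},{"delta_pos":[210,-212,140],"spin":-0.79,"claw":0}]' 40
```

```text
clock: 0.9
position: [0.3661, 0.3915, 0.3707]
tool_rot: [-3.14, 0.0, 2.095]
force: [1.3, 1.3, 0.1]
grip_width: 0.0854
```

```bash
python3 -m jog '[{"delta_pos":[28,-40,0],"spin":-0.1,"claw":0},{"delta_pos":[56,-80,0],"spin":-0.2,"claw":0},{"delta_pos":[82,-122,0],"spin":-0.3,"claw":0},{"delta_pos":[105,-166,0],"spin":-0.4,"claw":0},{"delta_pos":[127,-210,0],"spin":-0.46,"claw":0},{"delta_pos":[147,-255,0],"spin":-0.52,"claw":0},{"delta_pos":[164,-300,0],"spin":-0.575,"claw":0},{"delta_pos":[176,-345,0],"spin":-0.575,"claw":0}]'; python3 -m jog '[{"delta_pos":[8,-35,0],"spin":0,"claw":0.3},{"delta_pos":[10,-70,0],"spin":0,"claw":0.3},{"delta_pos":[10,-70,-40],"spin":0,"claw":0.3},{"delta_pos":[10,-70,-80],"spin":0,"claw":0.3},{"delta_pos":[10,-70,-110],"spin":0,"claw":0.3},{"delta_pos":[10,-70,-130],"spin":0,"claw":0.3},{"delta_pos":[10,-70,-140],"spin":0,"claw":0.3},{"delta_pos":[10,-70,-140],"spin":0,"claw":0.3}]'
python3 - <<'E'
from h import *
print(bot.observe()["qpos"].round(2))
for n in C: cv2.imwrite(f"pics/{n}1.png",eyes.grab_frame(n))
a=cv2.imread("pics/side1.png")[100:250,190:330]; b=cv2.imread("pics/top1.png")[130:230,220:360]
a=cv2.resize(a,None,fx=4,fy=4,interpolation=cv2.INTER_CUBIC); cv2.imwrite("pics/s1.png",a)
E
```

```text
clock: 1.7
position: [0.5426, 0.0446, 0.3705]
tool_rot: [-3.14, 0.0, 1.518]
force: [1.3, 0.3, -0.2]
grip_width: 0.0855
clock: 2.5
position: [0.5521, -0.0254, 0.2297]
tool_rot: [-3.139, 0.001, 1.518]
force: [-0.9, 0.0, 0.6]
grip_width: 0.0594
[-0.42  0.45  0.49  1.81 -0.26  0.95  0.13]
```

View pics/s1.png

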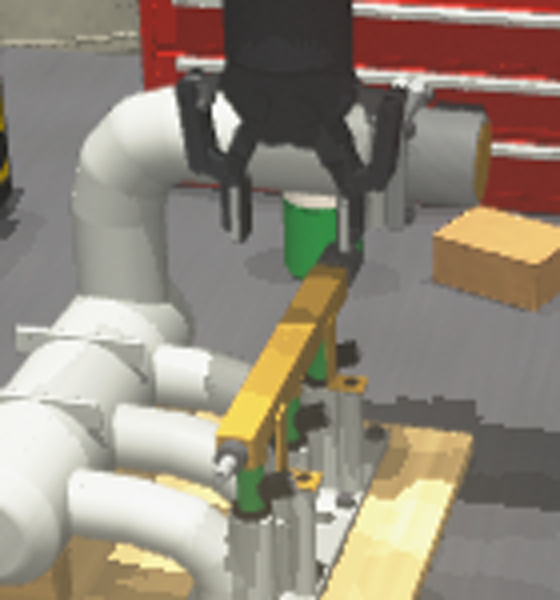

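Run:
```python
from h import *
p=bot.observe()["position"]
print(proj("side",p+[0,0,.008]), "seen 263.5 161")
```

```text
[[262.25781423 158.50137842]] seen 263.5 161
```

```bash
python3 -m jog '[{"delta_pos":[1,3,-25],"spin":0,"claw":0.3},{"delta_pos":[1,3,-50],"spin":0,"claw":0.3},{"delta_pos":[1,3,-70],"spin":0,"claw":0.3},{"delta_pos":[1,3,-80],"spin":0,"claw":0.3},{"delta_pos":[1,3,-87],"spin":0,"claw":0.3},{"delta_pos":[1,3,-87],"spin":0,"claw":0.3}]' 40
python3 - <<'E'
from h import *
im=[cv2.resize(eyes.grab_frame("side")[140:240,200:300],None,fx=4,fy=4,interpolation=cv2.INTER_CUBIC),cv2.resize(eyes.grab_frame("top")[140:240,230:330],None,fx=4,fy=4,interpolation=cv2.INTER_CUBIC)]
cv2.imwrite("pics/c2.png",np.hstack(im))
E
```

```text
clock: 3.2
position: [0.5542, -0.0225, 0.1445]
tool_rot: [-3.141, 0.0, 1.518]
force: [0.6, -0.2, -0.1]
grip_width: 0.0598
```

View pics/c2.png

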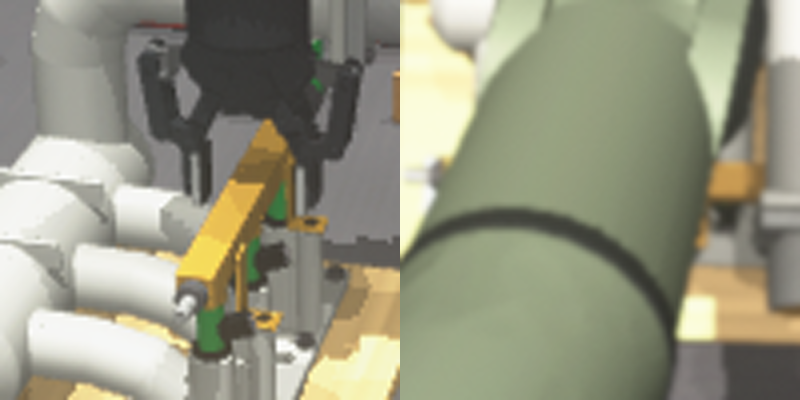

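```bash
python3 -m jog '[{"delta_pos":[0,0,-4],"spin":0,"claw":0.5},{"delta_pos":[0,0,-4],"spin":0,"claw":0.6},{"delta_pos":[0,0,-4],"spin":0,"claw":0.65},{"delta_pos":[0,0,-4],"spin":0,"claw":0.7},{"delta_pos":[0,0,-4],"spin":0,"claw":0.75},{"delta_pos":[0,0,-4],"spin":0,"claw":0.75}]' 20
```

```text
clock: 3.9
position: [0.5547, -0.0225, 0.1414]
tool_rot: [3.14, 0.0, 1.518]
force: [1.7, -0.5, 2.3]
grip_width: 0.0238
```

```bash
python3 -m jog '[{"delta_pos":[0,0,0],"spin":0,"claw":1},{"delta_pos":[0,0,0],"spin":0,"claw":1},{"delta_pos":[0,0,0],"spin":0,"claw":1},{"delta_pos":[0,0,0],"spin":0,"claw":1}]' 90;  python3 -m jog '[{"delta_pos":[0,0,2],"spin":0,"claw":1},{"delta_pos":[0,0,4],"spin":0,"claw":1},{"delta_pos":[0,0,6],"spin":0,"claw":1},{"delta_pos":[0,0,8],"spin":0,"claw":1},{"delta_pos":[0,0,8],"spin":0,"claw":1}]'
```

```text
clock: 4.3
position: [0.5548, -0.0225, 0.1415]
tool_rot: [3.14, -0.0, 1.518]
force: [-0.1, 1.4, 6.1]
grip_width: 0.0229
clock: 4.8
position: [0.5548, -0.0226, 0.1497]
tool_rot: [3.14, -0.0, 1.518]
force: [0.3, 0.3, -5.2]
grip_width: 0.0227
```

```bash
python3 -m jog '[{"delta_pos":[0,0,5],"spin":0,"claw":1},{"delta_pos":[0,0,11],"spin":0,"claw":1},{"delta_pos":[0,0,17],"spin":0,"claw":1},{"delta_pos":[0,0,22],"spin":0,"claw":1},{"delta_pos":[0,0,24],"spin":0,"claw":1},{"delta_pos":[0,0,24],"spin":0,"claw":1},{"delta_pos":[0,0,24],"spin":0,"claw":1}]'
python3 - <<'E'
from h import *
a=eyes.grab_frame("side"); cv2.imwrite("pics/side3.png",a)
cv2.imwrite("pics/c3.png",cv2.resize(a[130:250,200:320],None,fx=5,fy=5,interpolation=cv2.INTER_CUBIC))
print(bot.observe()["moment"])
E
```

```text
clock: 5.5
position: [0.5547, -0.0225, 0.1736]
tool_rot: [3.14, -0.0, 1.518]
force: [0.1, -0.4, -4.1]
grip_width: 0.0228
[0.00206367 0.02408598 0.05414237]
```

View pics/c3.png

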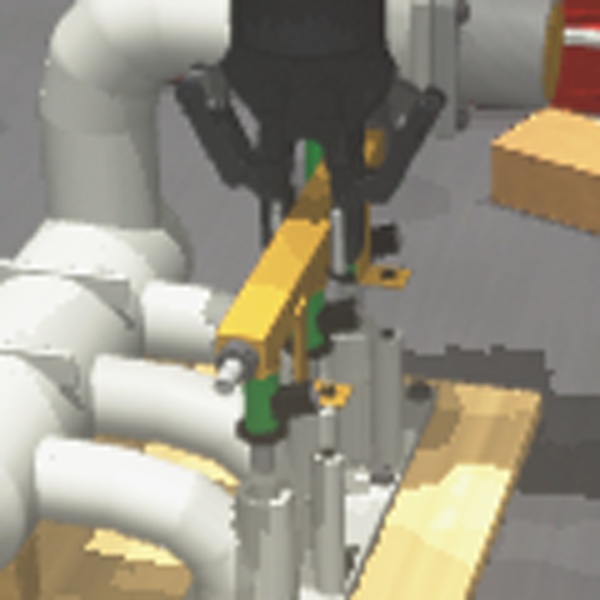

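Run:
```python
from h import *
t=np.load("pose.npy")
for z in (172,204): print(proj("side",place(t,[(12,112,z),(-12,112,z)])))
```

```text
[[243.76401852 208.15205351]
 [253.71106015 209.42831476]]
[[243.20846683 196.20715689]
 [253.29055618 197.44764707]]
```

```bash
python3 -m jog '[{"delta_pos":[0,6,0],"spin":0,"claw":1},{"delta_pos":[1,16,0],"spin":0,"claw":1},{"delta_pos":[1,28,0],"spin":0,"claw":1},{"delta_pos":[2,40,0],"spin":0,"claw":1},{"delta_pos":[3,52,0],"spin":0,"claw":1},{"delta_pos":[3,64,0],"spin":0,"claw":1},{"delta_pos":[4,74,0],"spin":0,"claw":1},{"delta_pos":[4,80,0],"spin":0,"claw":1}]';python3 -m jog '[{"delta_pos":[0,2,0],"spin":0,"claw":1},{"delta_pos":[0,2,0],"spin":0,"claw":1},{"delta_pos":[0,2,0],"spin":0,"claw":1}]'
python3 - <<'E'
from h import *
a=eyes.grab_frame("side"); cv2.imwrite("pics/c4.png",cv2.resize(a[100:280,180:340],None,fx=3.3,fy=3.3,interpolation=cv2.INTER_CUBIC))
E
```

```text
clock: 6.35
position: [0.5588, 0.0588, 0.1735]
tool_rot: [3.14, -0.0, 1.519]
force: [1.1, -0.6, -3.8]
grip_width: 0.0227
clock: 6.65
position: [0.5588, 0.0603, 0.1735]
tool_rot: [3.14, 0.0, 1.519]
force: [-0.2, -0.6, -5.6]
grip_width: 0.0227
```

View pics/c4.png

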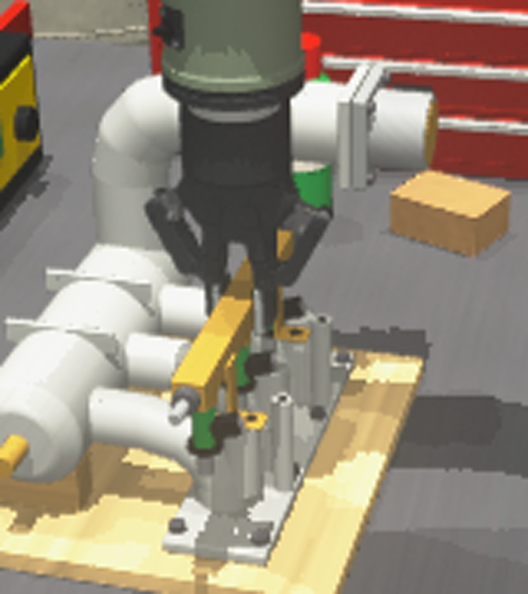

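```bash
python3 -m jog '[{"delta_pos":[0,0,6],"spin":0,"claw":1},{"delta_pos":[0,0,18],"spin":0,"claw":1},{"delta_pos":[0,0,32],"spin":0,"claw":1},{"delta_pos":[0,0,46],"spin":0,"claw":1},{"delta_pos":[0,0,60],"spin":0,"claw":1},{"delta_pos":[0,0,74],"spin":0,"claw":1},{"delta_pos":[0,0,84],"spin":0,"claw":1},{"delta_pos":[0,0,90],"spin":0,"claw":1}]';python3 -m jog '[{"delta_pos":[0,0,0],"spin":0,"claw":1},{"delta_pos":[0,0,0],"spin":0,"claw":1},{"delta_pos":[0,0,0],"spin":0,"claw":1},{"delta_pos":[0,0,0],"spin":0,"claw":1},{"delta_pos":[0,0,0],"spin":0,"claw":1},{"delta_pos":[0,0,0],"spin":0,"claw":1}]'
python3 - <<'E'
from h import *
a=eyes.grab_frame("side"); cv2.imwrite("pics/c5.png",cv2.resize(a[90:270,180:340],None,fx=3.3,fy=3.3,interpolation=cv2.INTER_CUBIC))
t=np.load("pose.npy"); p=place(t,[(12,195,172),(-12,195,172),(12,-29,172)]); p[:,2]+=bot.observe()["position"][2]-.1415
print(((proj("side",p)-[180,90]+.5)*3.3).round(), bot.observe()["qd"].round(4))
E
```

```text
clock: 7.5
position: [0.559, 0.0603, 0.2648]
tool_rot: [3.139, -0.0, 1.519]
force: [0.2, 0.6, -4.2]
grip_width: 0.0227
clock: 8.1
position: [0.559, 0.0603, 0.2647]
tool_rot: [3.139, -0.0, 1.519]
force: [-0.0, 0.3, -5.0]
grip_width: 0.0226
[[165. 291.]
 [201. 295.]
 [263. 151.]] [-0.0001 -0.0011  0.0007  0.0003 -0.     -0.0004  0.0005]
```

View pics/c5.png

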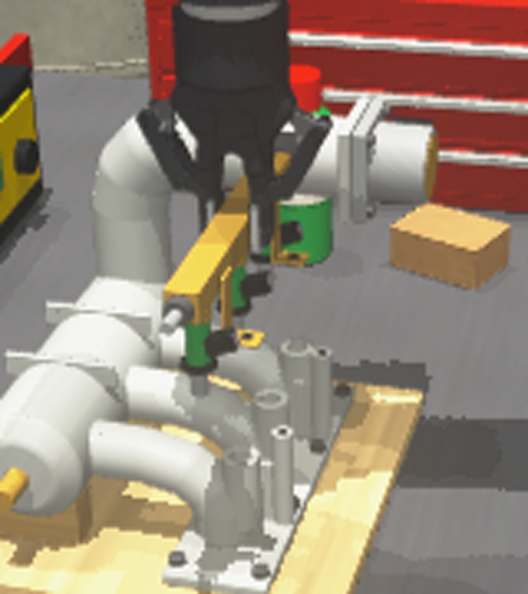

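```bash
python3 -c "
from workcell import bot
print(bot.job_done())"
```

```text
the job is handed in; nothing more can be done
None
```

I gripped the rail at its balance point with 90 N and lifted it 32 mm straight up. I then slid it about 83 mm endwise towards +y and raised it another 91 mm. The job was handed in at about 8.2 s, and no verdict was reported.

**Last checks:**
- **Height:** the rail is at manifold z of about 0.283 m, so the injector tips are about 103 mm above the ports. This is worked out from the measured tool travel.
- **Endwise:** it is about 83 mm from its seat, clear of the elbow.
- **Level:** the near corner of the tube shows within 3 px of where a level rail would be in the 3.3x enlarged side picture, about 1 px in the original.
- **Still and held:** joint speeds are near zero, the tool reads a steady 5 N downward pull (about the rail's weight), and the grip opening is 22.6 mm.
- **Contact and bystanders:** in the last side picture the rail touches nothing else. The carton and can in view look unmoved. I did not check the other loose parts after the start, but the arm stayed well away from them.

**One disagreement:** in the first pose fit, the two cameras placed the rail about 4 mm apart in x. I gripped between the two values; the side force on closing was only 1.7 N, so the grip was well centred.

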